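# Open the snap-tab paint box

### The job

Open the paint box without picking anything up: with a fingertip press the snap tab at its side all the way down, where it stays, then push the released cover by its rib off the paint pans, along to the end stop of the bare cover rest. Only push the cover, never lift it, and leave the jars and everything else on the table where they are.

Things in the scene. Friction and masses are not known exactly. Their poses are not given: they have to be found in the camera images.
- paint_box: White plastic paint box fixed to the table, 92 mm (x) by 202 mm (y from -104 to +98). Origin on the table top, z up. The -y half holds paint pans under the cover; side walls there are 39.5 mm high, with lips 72 mm apart over the cover's side edges; end wall 36 mm high. The +y half is the bare cover rest. The cover slides level along +y onto it, over the pressed tab's bar.
- end_stop (a point): Middle of the inner top edge of the end stop, a wall 42 mm high closing the cover rest; at y = +94 mm in the box's frame. The rest (box y from 0 to 94 mm) is a flat floor 30 mm above the table, between side walls 37 mm high without lips.
- cover: Loose flat grey plastic cover, 80 (x) by 84 mm (y), 5 mm thick, about 90 g, axes along the box's. Origin: centre of its underside. Starts at x = 0, y = -56, z = 30 mm in the box's frame, blocked by the raised tab bar; against the end stop it is at y = +52 mm (108 mm of travel). Once released, little force (about 1 N) moves it.
- cover_rib (a point): Middle of the top of the cover's push rib, which stands across the middle of the cover: 50 mm long (x), 8 mm thick (y), 14 mm high above the plate; 19 mm above the cover's origin, 49 mm above the table. Push it from its -y side.
- tab_pad (a point): Centre of the top of the snap tab's press pad: grey, 28 x 28 mm, beside the box at x = -70, y = -7 mm in its frame; 55 mm above the table with the tab fully up, 41 mm fully down. From it a bar 10 mm thick runs across the box in front of the cover (y from -12 to -2 mm), its top at 41 mm when up, at 27 mm (below the cover) when down.
- snap_tab (a joint): Downward travel of the snap tab in m: 0 fully up, 0.014 fully down (bottom stop). It resists with about 5 N of friction and stays where it is left (no spring return). The cover is released only when it is past about 0.012; it may start up to 0.003 down.
- jar_a: Paint jar, 38 mm across, 42 mm tall, standing near the box on its +x side; origin under its centre. Leave alone.
- jar_b: A second such paint jar on the box's +x side. Leave alone.
- jar_c: A third such paint jar, on the box's -x side, near the rest. Leave alone.
- spoon: Wooden spoon, 210 mm, lying beyond the box. Leave alone.
- brush: Brush, 190 mm, lying to the right. Leave alone.
- phone: Black phone, 150 x 74 x 9 mm, lying to the right. Leave alone.
- mug: White mug, 78 mm across, 90 mm tall, standing to the left. Leave alone.
Mind the look-alikes: they are no part of the job. Of the things that look like the cover, the smaller one is meant. What is shaped like the paint_box but pink is not meant.

How it is judged:
By the outcome, as a careful person would: the job done as asked, in the order asked, and still so for the second after the job is handed in, with the robot touching nothing.
It also fails if it takes over 40 s, if anything falls off the work surface, if the arm or the gripper's body presses on something with over 40 N, if the wrist force passes 120 N, or if a joint passes its speed limit or range.

### The arm

A 7-joint arm with a two-finger parallel gripper is mounted at the origin on the work surface. World frame = base frame: x ahead of the robot, y to its left, z up, the work surface at z = 0. Lengths are in m, angles in rad, forces in N, time in s.
With the tool pointing down it reaches from about 0.425 to 0.925 m from the base axis. Payload 6.8 kg.
Tool frame: the origin (TCP) lies on the mounting face of the last link; the fingertips stand 173 mm ahead of it and the grasp point (between the pads) lies 155 mm ahead of it; z points along the fingers, y is the line along which they close (so a half turn about z gives the same grasp; the last joint's range is limited). The gripper opens to 85 mm and grips with 20 to 120 N. Pads are 22 mm wide; open, the fingers measure 114 mm over their backs; the gripper's body (76 mm by 85 mm) begins 54 mm behind the grasp point. The pads swing forward as they close: fully open they stand 13 mm farther back than shut.
Start: joints at [-1.28, 0.477, 0.022, 1.555, -0.011, 1.109, -0.083], TCP at [0.262, 0.622, 0.405] pointing down, gripper open.
Joint ranges: [-2.96, 2.96], [-0.34, 2.1], [-1.41, 1.46], [0.24, 2.44], [-1.37, 4.51], [0.17, 1.92], [-2.96, 2.96]. Speed limits (rad/s): [2.39, 2.39, 3.14, 3.14, 3.14, 3.14, 3.14].

### API

Orientations are given as a unit quaternion [w, x, y, z].
In Python, from station import bot gives the robot as it stands. The module is installed in compiled form; this text tells all that it offers.
- The arm moves only by the shell command python3 -m pendant 'ROWS' [FORCE]. ROWS is JSON, a list of rows, each a list of 5 numbers: the finger opening in m, from 0 to 0.0854, then the shift along the tool's x, y, z in m, then the turn about the tool's z in degrees. In form: [[jaw, x, y, z, yaw], ...]. A call has 1 to 12 rows; each row shifts and turns the commanded pose from where the row before left it, along the tool's axes as they then stand; what a row does not reach is not made up. A row lasts 1/12 s, in which the tool goes at most 41.7 mm and 7.16 degrees, less where a joint would pass 70% of its speed; a pose out of reach is approached as far as the arm can. A call with a gripper value outside its range is refused whole. The fingers move at their own pace and stop on an object; FORCE is the grip in N (left out, the last holds). Time passes only in rows, so rows that do not move let the fingers close. It gives the time, the measured TCP pose, the force, the opening and the grip force at its end, in the units of the state.
- bot.get_obs(): the state, without advancing time (a new reading comes with each control period).
- bot.read_camera(name): name is "side" or "top" or "wrist"; returns (picture, depth): 480x640x3 uint8, blue, green, red; 480x640 float32, m along the optical axis (not along the pixel's ray), 0 where there is no reading.
- bot.camera_model(name): a dict with "intrinsics" (3x3 intrinsics, pixels), "R" (3x3) and "t" (3): a world point X has camera coordinates R X + t. Camera axes: x right, y down, z forward; pixel columns grow to the right and rows downward; lengths in m; the calibration is good to about 2 mm. The wrist camera is an equidistant fisheye: a pixel r from the principal point sees the ray r / f radians off the axis. A picture is of the moment at which its call begins: read the wrist's pose just before it. camera_model takes no time and is no camera call; for the wrist camera it gives the pose at the moment of the call.
- bot.hand_in(): hands the job in; it is judged then, once.
Trained networks look in the newest picture that a camera, given by its name, has taken for a name from the list of things; names that differ only in an ending like _2 or _b are one class to them, and where a whole thing is asked for, a point or a joint stands for the part that bears it (a point fixed in the world has none). Each returns a list of dicts, best first, with "score" (0 to 1); they miss things now and then, are a little off and sometimes report something else, mostly with a low value. They report only what shows in the picture. A call takes as long as a camera call. They do not tell look-alikes from the thing itself.
- bot.boxes_of(name, camera): "at" ([column, row] in pixels, amid what is visible of it).
- bot.trace(name, camera): "mask" (480x640 bool, what is visible of it) and "at" ([column, row] in pixels, amid what is visible of it).
- bot.pinpoint(name, camera): "at" ([column, row] in pixels: a listed point, or the origin of a listed thing).
The state is a dict: "t": time; "q": joint angles; "joint_vel": joint speeds; "joint_torque": joint torques, N m; "eef_pos": TCP position; "tool_rot": TCP orientation; "contact_force": force on the tool from outside, world axes, zero at the start; "torque": the same for the moment, N m; "gripper_width": opening from 0.0 (shut) to 1.0 (fully open); "grasp_force": force on a finger pad.
Only numpy, scipy, OpenCV 4.12 (cv2) and the standard library are available. Lean on these libraries where they do the work, as an engineer would, in place of code of your own. Each camera call takes 0.05 s, during which the arm holds its last target. There are 200 camera calls.

## Working session

There is one attempt and no reset: what is moved stays moved. The work goes in short steps, Python scripts to look and compute and a shell command to move; the robot and the scene stay as the last step left them, time stands still between calls to the robot, and variables do not carry over. Pictures are saved under pics/ and viewed, at most 10 in all, crops included, and the job is handed in when it is done.

```bash
mkdir -p pics; cat > h.py <<'E'
import numpy as np, cv2
from station import bot
def back(cam,px,depth=None,z=None):
    m=bot.camera_model(cam);K=np.array(m["intrinsics"]);R=np.array(m["R"]);t=np.array(m["t"])
    if cam=="wrist":
        d=np.array([(px[0]-K[0,2])/K[0,0],(px[1]-K[1,2])/K[1,1]]);r=np.hypot(*d)
        ray=np.array([*(d/max(r,1e-9)*np.sin(r)),np.cos(r)])
    else: ray=np.linalg.inv(K)@[px[0],px[1],1]
    c=-R.T@t; w=R.T@ray
    s=(z-c[2])/w[2] if z is not None else depth/ray[2]
    return c+s*w
E
python3 - <<'E'
from h import *
np.set_printoptions(precision=4,suppress=True)
o=bot.get_obs();print(o)
for c in("top","side"):
    p,d=bot.read_camera(c);cv2.imwrite(f"pics/{c}0.png",p)
    np.save(f"{c}0.npy",d)
    for n,z in(("paint_box",0),("cover",.03),("cover_rib",.049),("tab_pad",.055),("end_stop",.042),("jar_a",0)):
        for r in bot.pinpoint(n,c)[:4]: print(c,n,round(r["score"],2),np.round(r["at"]),back(c,r["at"],z=z))
E
```

```text
{'t': 0.0, 'q': array([-1.2801,  0.4778,  0.0223,  1.5565, -0.0115,  1.1093, -0.0831]), 'joint_vel': array([-0.0002,  0.0015, -0.0006, -0.0034,  0.0001, -0.0013, -0.0001]), 'joint_torque': array([  0.0001, -59.645 ,   1.608 , -28.12  ,   0.0124,   0.0092,
        -0.    ]), 'eef_pos': array([0.262 , 0.6218, 0.4037]), 'tool_rot': array([-0.0001,  0.1981,  0.9802, -0.0009]), 'contact_force': array([-1.2727,  0.2773, -0.0772]), 'torque': array([-0.0265, -0.0079,  0.0075]), 'grasp_force': 0.0, 'gripper_width': 0.9991123045162259}
top paint_box 0.7 [266. 325.] [0.329  0.1508 0.    ]
top paint_box 0.69 [354. 252.] [ 0.5224 -0.0817  0.    ]
top cover 0.76 [384. 178.] [ 0.7167 -0.1621  0.03  ]
top cover 0.71 [370. 239.] [ 0.5525 -0.1248  0.03  ]
top cover_rib 0.73 [388. 175.] [ 0.72  -0.172  0.049]
top cover_rib 0.62 [369. 234.] [ 0.5621 -0.1199  0.049 ]
top tab_pad 0.83 [274. 350.] [0.2649 0.1227 0.055 ]
top tab_pad 0.56 [367. 267.] [ 0.4743 -0.1133  0.055 ]
top end_stop 0.88 [317. 264.] [0.4842 0.0155 0.042 ]
top end_stop 0.8 [229. 332.] [0.31   0.2398 0.042 ]
top jar_a 0.5 [346. 214.] [ 0
[... 191 characters left out ...]
ox 0.89 [312. 274.] [ 0.5373 -0.067   0.    ]
side paint_box 0.86 [216. 211.] [0.3407 0.1447 0.    ]
side cover 0.74 [417. 302.] [ 0.7241 -0.1836  0.03  ]
side cover 0.57 [326. 289.] [ 0.5563 -0.1253  0.03  ]
side cover_rib 0.97 [418. 298.] [ 0.7231 -0.1848  0.049 ]
side cover_rib 0.88 [326. 285.] [ 0.5568 -0.1291  0.049 ]
side tab_pad 0.86 [281. 285.] [ 0.4699 -0.1188  0.055 ]
side tab_pad 0.74 [184. 206.] [0.2804 0.1203 0.055 ]
side end_stop 0.77 [284. 237.] [0.489  0.0073 0.042 ]
side end_stop 0.74 [200. 174.] [0.3116 0.2311 0.042 ]
side jar_a 0.85 [355. 272.] [ 0.6268 -0.0761  0.    ]
side jar_a 0.73 [256. 279.] [ 0.4207 -0.0616  0.    ]
side jar_a 0.61 [327. 244.] [0.5819 0.0076 0.    ]
```

```bash
python3 - <<'E'
import cv2,numpy as np
a=cv2.imread("pics/top0.png")[130:400,190:450];b=cv2.imread("pics/side0.png")[150:350,150:450]
cv2.imwrite("pics/c1.png",np.hstack([cv2.resize(a,(390,405)),cv2.resize(b,(400,405))]))
c=cv2.imread("pics/top0.png")[195:305,300:410];cv2.imwrite("pics/c2.png",cv2.resize(c,(590,590),interpolation=cv2.INTER_CUBIC))
E
```

```text
(no output)
```

View pics/c1.png

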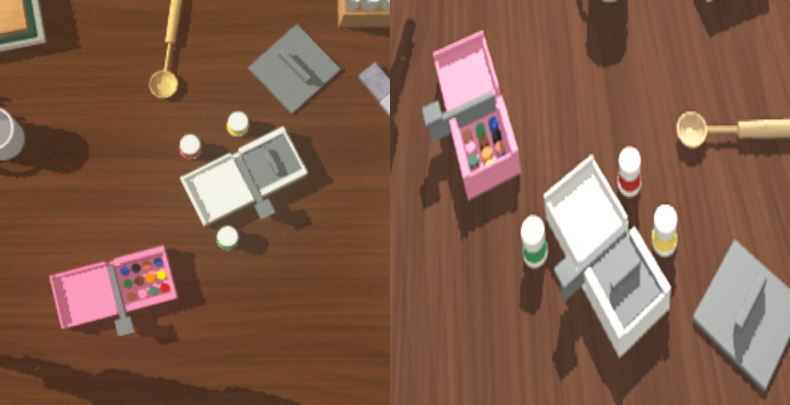

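View pics/c2.png

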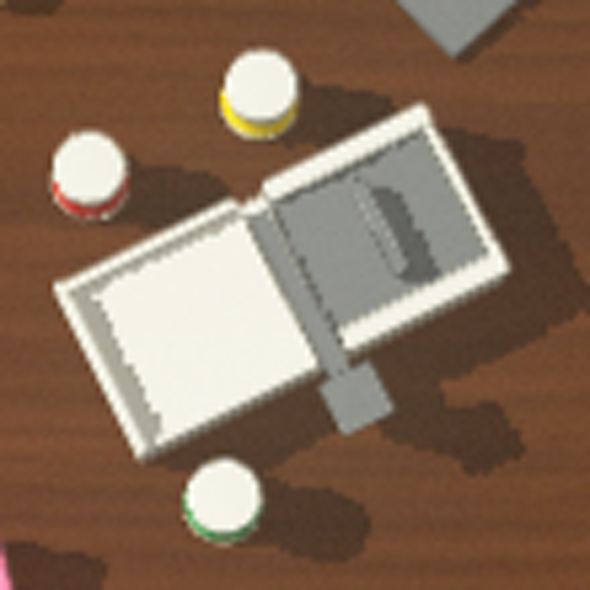

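The white box at top (354,252) is the one meant, and the smaller cover at (370,239) sits in it. The pink box at (266,325) and the larger loose cover at (384,178) are look-alikes. The crop confirms this: the white box's tab pad is at top (367,267). I'll turn the tool so its x axis lies along box +y, with the fingers shut, while fitting the box pose.

```bash
python3 -m pendant '[[0,0,0,0,7],[0,0,0,0,7],[0,0,0,0,7],[0,0,0,0,7],[0,0,0,0,7],[0,0,0,0,4]]' 40
cat >> h.py <<'E'
from scipy.spatial.transform import Rotation as Ro
from scipy.optimize import least_squares
PTS={"paint_box":(0,0),"cover_rib":(0,-.056),"tab_pad":(-.07,-.007),"end_stop":(0,.094)}
def fit(obs):  # list of (name, world xy)
    def f(p):
        c,s=np.cos(p[2]),np.sin(p[2]);R=np.array([[c,-s],[s,c]])
        return np.concatenate([p[:2]+R@PTS[n]-w[:2] for n,w in obs])
    r=least_squares(f,[.53,-.07,.49],loss="soft_l1",f_scale=.004);return r.x,r.fun.reshape(-1,2)
def w(p,xy): 
    c,s=np.cos(p[2]),np.sin(p[2]);return p[:2]+np.array([[c,-s],[s,c]])@xy
def rep(p,xy,tipz):  # tool-frame shift needed
    o=bot.get_obs();q=o["tool_rot"];R=Ro.from_quat([q[1],q[2],q[3],q[0]])
    d=np.array([*w(p,xy),tipz+.173])-o["eef_pos"]
    ax=R.as_matrix()[:,0];ay=p[2]+np.pi/2
    dy=np.degrees((ay-np.arctan2(ax[1],ax[0])+np.pi)%(2*np.pi)-np.pi)
    print("t",round(o["t"],2),"tcp",o["eef_pos"],"shift",R.inv().apply(d),"yaw",-dy,"F",o["contact_force"])
E
python3 - <<'E'
from h import *
np.set_printoptions(precision=4,suppress=True)
obs=[]
for c in("top","side"):
    bot.read_camera(c)
    for n,z in(("paint_box",0),("cover_rib",.049),("tab_pad",.0545),("end_stop",.042)):
        for r in bot.pinpoint(n,c):
            x=back(c,r["at"],z=z)
            g=w([.53,-.07,.49],PTS[n])
            if np.hypot(*(x[:2]-g))<.03: obs.append((n,x))
p,f=fit(obs);print(p);print([(n,*e) for (n,_),e in zip(obs,f)])
np.save("p.npy",p);rep(p,(-.07,-.007),.12)
E
```

```text
t: 1.2
eef_pos: [0.262, 0.6221, 0.4048]
tool_rot: [-0.0, 0.517, 0.856, 0.0]
contact_force: [-0.1, 0.0, -0.5]
gripper_width: 0.144
grasp_force: 0.0
[ 0.532  -0.0741  0.4763]
[('paint_box', np.float64(-0.00310889247810342), np.float64(0.004491689823132444)), ('cover_rib', np.float64(-0.003868465413608302), np.float64(0.00040385698726483343)), ('cover_rib', np.float64(0.004862057478149939), np.float64(0.00314957895014073)), ('tab_pad', np.float64(-0.005220181996962003), np.float64(-0.008769465496635959)), ('end_stop', np.float64(0.0010736857978071446), np.float64(-0.0049960416995665224)), ('paint_box', np.float64(0.0011609047223378743), np.float64(-0.00484389979147698)), ('cover_rib', np.float64(0.00040698008105477523), np.float64(-0.001393308435296281)), ('tab_pad', np.float64(0.0030955240124652117), np.float64(0.007188220998724404)), ('end_stop', np.float64(0.00031765203560268906), np.float64(0.0020198913953458214))]
t 1.7 tcp [0.2622 0.622  0.4047] shift [-0.7469 -0.161   0.1116] yaw 0.8871119554610144 F [ 0.2064 -0.2009 -0.113 ]
```

```bash
python3 -m pendant '[[0,-0.035,0,0,1],[0,-0.035,0,0,0],[0,-0.035,0,0,0],[0,-0.035,0,0,0],[0,-0.035,0,0,0],[0,-0.035,0,0,0],[0,-0.035,0,0,0],[0,-0.035,0,0,0],[0,-0.035,0,0,0],[0,-0.035,0,0,0],[0,-0.035,0,0,0],[0,-0.035,0,0,0]]'
python3 -m pendant '[[0,-0.03,-0.015,0,0],[0,-0.03,-0.015,0,0],[0,-0.03,-0.015,0,0],[0,-0.03,-0.015,0,0],[0,-0.03,-0.015,0,0],[0,-0.03,-0.015,0,0],[0,-0.03,-0.015,0,0],[0,-0.03,-0.015,0,0],[0,-0.03,-0.015,0,0],[0,-0.03,-0.015,0,0],[0,-0.02,-0.01,0,0],[0,0,0,0,0]]'
python3 - <<'E'
from h import *
np.set_printoptions(precision=4,suppress=True)
p=np.load("p.npy");rep(p,(-.07,-.007),.12)
im,_=bot.read_camera("wrist");cv2.imwrite("pics/w1.png",im)
obs=[]
for n,z in(("paint_box",0),("cover_rib",.049),("tab_pad",.0545),("end_stop",.042)):
    for r in bot.pinpoint(n,"wrist"):
        x=back("wrist",r["at"],z=z); print(n,round(r["score"],2),r["at"],x)
        if np.hypot(*(x[:2]-w(p,PTS[n])))<.03: obs.append((n,x))
if len(obs)>1:
    q,f=fit(obs);print(q);print(f)
E
```

```text
t: 2.7
eef_pos: [0.4548, 0.2469, 0.4051]
tool_rot: [0.0, 0.521, 0.853, 0.0]
contact_force: [0.4, 0.1, -0.1]
gripper_width: -0.0
grasp_force: 0.0
t: 3.7
eef_pos: [0.4573, -0.1142, 0.4053]
tool_rot: [0.001, 0.524, 0.851, -0.0]
contact_force: [-1.4, -0.6, 0.0]
gripper_width: 0.002
grasp_force: 0.0
t 3.7 tcp [ 0.4573 -0.1142  0.4053] shift [-0.0053  0.0148  0.1123] yaw -0.5521932573686132 F [-1.3773 -0.6369  0.0119]
paint_box 0.82 [409.7, 200.1] [ 0.5316 -0.0712  0.    ]
cover_rib 0.82 [416.8, 267.0] [ 0.5566 -0.1191  0.049 ]
cover_rib 0.81 [508.6, 352.6] [ 0.7134 -0.1594  0.049 ]
cover_rib 0.68 [483.9, 233.6] [ 0.5999 -0.0598  0.049 ]
tab_pad 0.93 [345.8, 217.7] [ 0.4732 -0.1063  0.0545]
tab_pad 0.57 [485.0, 233.9] [ 0.5981 -0.0585  0.0545]
end_stop 0.88 [422.9, 108.7] [0.4897 0.0128 0.042 ]
[ 0.5319 -0.07    0.4648]
[[ 0.0003  0.0012]
 [ 0.0004 -0.001 ]
 [-0.0008 -0.0014]
 [ 0.      0.0012]]
```

View pics/w1.png

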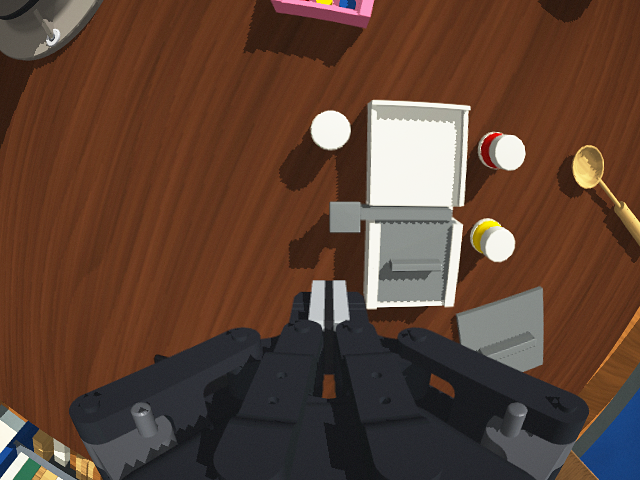

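The wrist view agrees: tab pad at (346,217), rib at (415,266), jars clear of the pad. The fit residual is about 1 mm, so I'll use this pose.

```bash
python3 - <<'E'
from h import *
np.set_printoptions(precision=4,suppress=True)
p=np.array([.5319,-.07,.4648]);np.save("p.npy",p);rep(p,(-.07,-.007),.065)
E
```

```text
t 3.95 tcp [ 0.4581 -0.1079  0.4046] shift [-0.0064  0.0129  0.1666] yaw 0.6469697073133626 F [-0.0373  0.4593 -0.419 ]
```

The arm was still settling when that picture was taken, so I'll measure again at rest.

```bash
python3 -m pendant '[[0,-0.006,0.013,0,0.5],[0,0,0,0.03,0],[0,0,0,0.03,0],[0,0,0,0.02,0],[0,0,0,0,0],[0,0,0,0,0],[0,0,0,0,0],[0,0,0,0,0]]'
cat > look.py <<'E'
from h import *
import sys
np.set_printoptions(precision=4,suppress=True)
p=np.load("p.npy");obs=[]
bot.read_camera("wrist")
for n,z in(("paint_box",0),("cover_rib",.049),("tab_pad",.0545),("end_stop",.042)):
    for r in bot.pinpoint(n,"wrist"):
        x=back("wrist",r["at"],z=z)
        if np.hypot(*(x[:2]-w(p,PTS[n])))<.03: obs.append((n,x)); print(n,round(r["score"],2),r["at"],x)
q,f=fit(obs);print(q);print(f);np.save("p.npy",q)
rep(q,(-.07,-.007),.065)
E
python3 look.py
```

```text
t: 4.62
eef_pos: [0.473, -0.1084, 0.3262]
tool_rot: [0.001, 0.525, 0.851, 0.001]
contact_force: [-0.1, 0.2, -0.1]
gripper_width: -0.003
grasp_force: 0.0
cover_rib 0.72 [415.5, 302.5] [ 0.5541 -0.1269  0.049 ]
tab_pad 0.82 [324.6, 239.4] [ 0.4707 -0.1118  0.0545]
end_stop 0.57 [426.5, 94.6] [0.488  0.0076 0.042 ]
[ 0.5298 -0.0761  0.4545]
[[ 0.0002  0.0005]
 [-0.0007 -0.0013]
 [ 0.0005  0.0008]]
t 4.87 tcp [ 0.4724 -0.1085  0.3254] shift [-0.0029 -0.0044  0.0874] yaw 0.6147657429874709 F [-0.6641 -0.0357  0.2697]
```

```bash
python3 -m pendant '[[0,-0.003,-0.004,0.03,0.6],[0,0,0,0.03,0],[0,0,0,0.02,0],[0,0,0,0.007,0],[0,0,0,0,0],[0,0,0,0,0]]'
python3 -m pendant '[[0,0,0,0.004,0],[0,0,0,0.004,0],[0,0,0,0.003,0],[0,0,0,0.003,0],[0,0,0,0.003,0],[0,0,0,0,0],[0,0,0,0,0]]'
```

```text
t: 5.37
eef_pos: [0.4704, -0.1133, 0.2383]
tool_rot: [0.0, 0.53, 0.848, 0.0]
contact_force: [-0.6, -0.1, -0.2]
gripper_width: 0.001
grasp_force: 0.0
t: 5.95
eef_pos: [0.4702, -0.113, 0.2207]
tool_rot: [0.0, 0.529, 0.848, 0.0]
contact_force: [-0.2, 0.1, -0.0]
gripper_width: 0.002
grasp_force: 0.3
```

```bash
python3 -m pendant '[[0,0,0,0.003,0],[0,0,0,0.003,0]]'
python3 -m pendant '[[0,0,0,0.002,0],[0,0,0,0.001,0]]'
python3 -m pendant '[[0,0,0,0.001,0],[0,0,0,0.001,0],[0,0,0,0,0]]'
python3 - <<'E'
from h import *
im,d=bot.read_camera("wrist");cv2.imwrite("pics/w2.png",im)
E
```

```text
t: 6.12
eef_pos: [0.4701, -0.1131, 0.2148]
tool_rot: [0.0, 0.53, 0.848, 0.0]
contact_force: [-0.1, 0.3, 5.8]
gripper_width: -0.003
grasp_force: 2.6
t: 6.28
eef_pos: [0.4699, -0.1138, 0.2131]
tool_rot: [-0.0, 0.53, 0.848, 0.0]
contact_force: [-10.9, 0.8, 40.5]
gripper_width: -0.001
grasp_force: 20.5
t: 6.53
eef_pos: [0.4698, -0.1143, 0.2126]
tool_rot: [-0.001, 0.53, 0.848, 0.001]
contact_force: [-14.3, 1.8, 53.6]
gripper_width: -0.001
grasp_force: 26.4
```

View pics/w2.png

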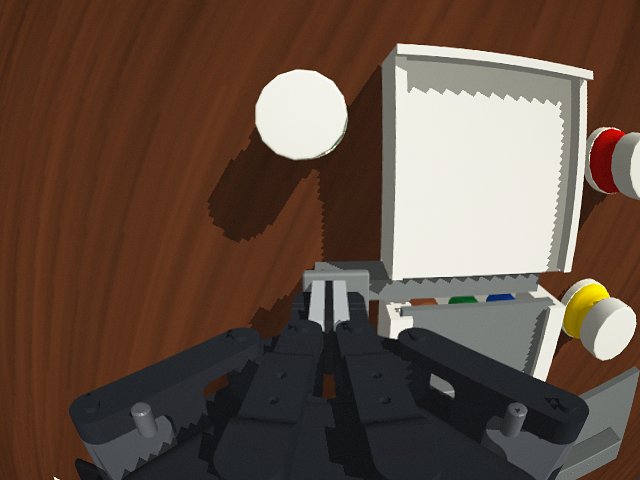

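The pad is down at a hard stop (tip at 40 mm, about 50 N) and the bar is lowered. Lifting off and checking.

```bash
python3 -m pendant '[[0,0,0,-0.005,0],[0,0,0,-0.02,0],[0,0,0,-0.035,0],[0,-0.03,0,-0.03,0],[0,-0.035,0.03,0,0],[0,0,0.035,0,0],[0,0,0,0,0],[0,0,0,0,0],[0,0,0,0,0],[0,0,0,0,0]]'
python3 - <<'E'
from h import *
np.set_printoptions(precision=4,suppress=True)
p=np.load("p.npy")
im,_=bot.read_camera("wrist");cv2.imwrite("pics/w3.png",im)
for n,z in(("cover_rib",.049),("tab_pad",.041),("end_stop",.042)):
    for r in bot.pinpoint(n,"wrist"): 
        x=back("wrist",r["at"],z=z);print(n,r["score"],r["at"],x,w([0,0,-p[2]],(x[:2]-p[:2])))
_,d=bot.read_camera("wrist")
for cam in("top","side"):
    _,d=bot.read_camera(cam);m=bot.camera_model(cam)
    X=np.array([*w(p,(-.07,-.007)),.041]);c=np.array(m["R"])@X+m["t"];u=np.array(m["intrinsics"])@c/c[2]
    dd=d[int(u[1])-1:int(u[1])+3,int(u[0])-1:int(u[0])+3];print(cam,u[:2],back(cam,u,depth=np.median(dd)),dd.std())
rep(p,(0,-.077),.045)
E
```

```text
t: 7.42
eef_pos: [0.5516, -0.1411, 0.2986]
tool_rot: [-0.001, 0.53, 0.848, -0.0]
contact_force: [0.2, 0.1, 0.3]
gripper_width: 0.0
grasp_force: 0.0
cover_rib 0.9 [505.6, 360.5] [ 0.7148 -0.1656  0.049 ] [ 0.127  -0.1616]
cover_rib 0.71 [346.8, 227.8] [ 0.5554 -0.1261  0.049 ] [ 0.0011 -0.0562]
tab_pad 0.6 [235.1, 149.9] [ 0.473  -0.1133  0.041 ] [-0.0674 -0.0085]
tab_pad 0.23 [115.8, 396.4] [ 0.4422 -0.3582  0.041 ] [-0.2025 -0.215 ]
top [366.4353 269.3682] [ 0.3908 -0.0778  0.6684] 0.0035124223
side [281.0645 286.431 ] [ 0.47   -0.1136  0.0417] 0.002248832
t 7.77 tcp [ 0.5524 -0.1408  0.2992] shift [-0.0089  0.008   0.0812] yaw -0.009530000380825335 F [-0.3224  0.3053 -0.3451]
```

View pics/w3.png

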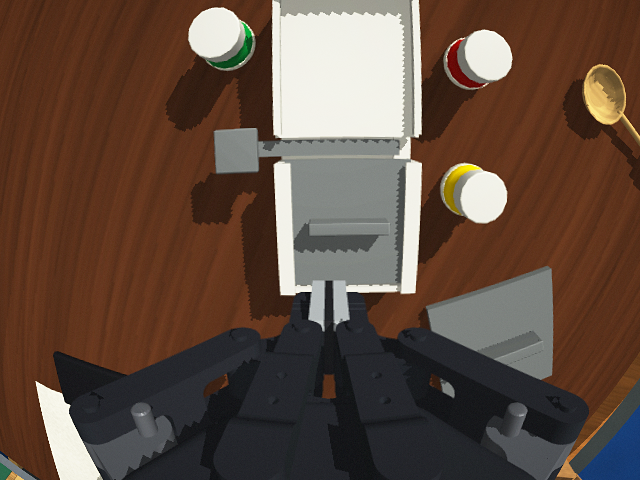

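The tab is down (side depth puts the pad at 41.7 mm), the cover is still in place with its rib at (348,228), and the jars are untouched. I'll descend behind the rib with the tip at 42 mm.

```bash
python3 -m pendant '[[0,-0.009,0.009,0,0],[0,0,0,0.02,0],[0,0,0,0.025,0],[0,0,0,0.02,0],[0,0,0,0.01,0],[0,0,0,0.005,0],[0,0,0,0.004,0],[0,0,0,0,0],[0,0,0,0,0]]'
python3 -m pendant '[[0,0.003,0,0,0],[0,0.004,0,0,0],[0,0.004,0,0,0],[0,0.004,0,0,0],[0,0.005,0,0,0],[0,0.005,0,0,0],[0,0.005,0,0,0],[0,0,0,0,0]]'
python3 - <<'E'
from h import *
np.set_printoptions(precision=4,suppress=True)
p=np.load("p.npy");rep(p,(0,.037),.042)
im,_=bot.read_camera("wrist");cv2.imwrite("pics/w4.png",im)
for n,z in(("cover_rib",.049),("tab_pad",.041)):
    for r in bot.pinpoint(n,"wrist"): 
        x=back("wrist",r["at"],z=z);print(n,r["score"],r["at"],w([0,0,-p[2]],(x[:2]-p[:2])))
E
```

```text
t: 8.52
eef_pos: [0.5651, -0.1449, 0.2159]
tool_rot: [0.001, 0.53, 0.848, 0.0]
contact_force: [-0.2, 0.4, 0.5]
gripper_width: -0.0
grasp_force: 0.0
t: 9.18
eef_pos: [0.5511, -0.1164, 0.215]
tool_rot: [-0.001, 0.529, 0.849, 0.0]
contact_force: [-0.1, 0.6, -0.2]
gripper_width: 0.001
grasp_force: 0.0
t 9.18 tcp [ 0.5511 -0.1164  0.215 ] shift [ 0.0826 -0.0013  0.0001] yaw 0.09174305894442192 F [-0.0998  0.5954 -0.1817]
cover_rib 0.72 [329.4, 273.8] [ 0.0006 -0.0311]
tab_pad 0.79 [163.0, 215.8] [-0.0694 -0.0098]
```

View pics/w4.png

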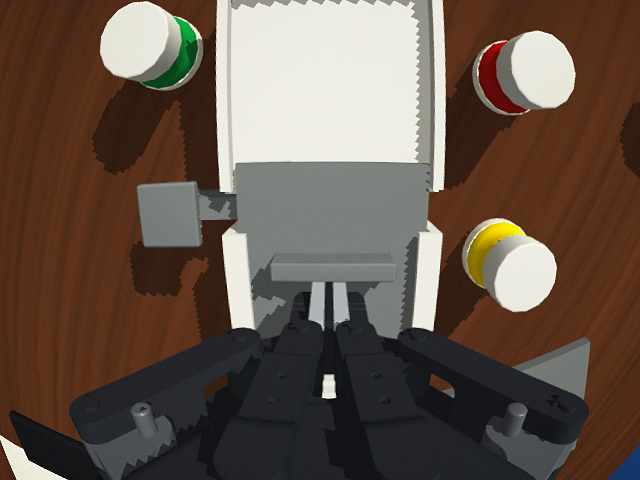

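The cover slides straight over the bar; its rib is at (330,268), about 83 mm short of the end. I'll push on steadily, slowing near the stop.

```bash
python3 -m pendant '[[0,0.006,0,0,0],[0,0.008,0,0,0],[0,0.008,0,0,0],[0,0.008,0,0,0],[0,0.008,0,0,0],[0,0.008,0,0,0],[0,0.008,0,0,0],[0,0.007,0,0,0],[0,0.005,0,0,0],[0,0.004,0,0,0],[0,0.003,0,0,0],[0,0.002,0,0,0]]'
python3 -m pendant '[[0,0.002,0,0,0],[0,0.002,0,0,0],[0,0.001,0,0,0],[0,0,0,0,0]]'
python3 -c "
from h import *
rep(np.load('p.npy'),(0,.037),.042)"
```

```text
t: 10.33
eef_pos: [0.5184, -0.0501, 0.2151]
tool_rot: [-0.0, 0.529, 0.848, -0.0]
contact_force: [1.5, -0.3, -1.5]
gripper_width: 0.001
grasp_force: 0.2
t: 10.67
eef_pos: [0.5163, -0.0458, 0.2151]
tool_rot: [-0.0, 0.53, 0.848, -0.0]
contact_force: [-0.4, -0.1, 0.2]
gripper_width: -0.002
grasp_force: 0.0
t 10.67 tcp [ 0.51631504 -0.04583216  0.21510667] shift [ 0.00390058 -0.00119247  0.00010766] yaw 0.015134349492981187 F [-0.44843146 -0.09796799  0.22238279]
```

```bash
python3 -m pendant '[[0,0.0015,0,0,0],[0,0.001,0,0,0],[0,0.001,0,0,0]]'
python3 -m pendant '[[0,0.001,0,0,0],[0,0.001,0,0,0]]'
python3 -m pendant '[[0,0.001,0,0,0],[0,0.001,0,0,0]]'
```

```text
t: 10.92
eef_pos: [0.5151, -0.0429, 0.2153]
tool_rot: [0.0, 0.53, 0.848, 0.0]
contact_force: [2.3, -2.6, 0.1]
gripper_width: 0.006
grasp_force: 1.6
t: 11.08
eef_pos: [0.5147, -0.0424, 0.2157]
tool_rot: [0.002, 0.53, 0.848, -0.0]
contact_force: [3.0, -7.6, 1.5]
gripper_width: -0.001
grasp_force: 4.0
t: 11.25
eef_pos: [0.5143, -0.0419, 0.2161]
tool_rot: [0.003, 0.531, 0.848, -0.0]
contact_force: [2.9, -12.4, 2.5]
gripper_width: -0.001
grasp_force: 6.0
```

The force now climbs with hardly any motion, so the cover is against the stop. Backing off and lifting.

```bash
python3 -m pendant '[[0,-0.004,0,0,0],[0,-0.012,0,0,0],[0,-0.005,0,-0.02,0],[0,0,0,-0.035,0],[0,-0.03,0,-0.03,0],[0,-0.03,0,-0.02,0],[0,0,0,0,0],[0,0,0,0,0],[0,0,0,0,0],[0,0,0,0,0]]'
python3 - <<'E'
from h import *
np.set_printoptions(precision=4,suppress=True)
p=np.load("p.npy")
im,_=bot.read_camera("wrist");cv2.imwrite("pics/w5.png",im)
for n,z in(("cover_rib",.049),("tab_pad",.041),("end_stop",.042)):
    for r in bot.pinpoint(n,"wrist"): 
        x=back("wrist",r["at"],z=z);print(n,r["score"],r["at"],w([0,0,-p[2]],(x[:2]-p[:2])))
E
```

```text
t: 12.08
eef_pos: [0.5478, -0.1105, 0.3183]
tool_rot: [-0.001, 0.529, 0.849, -0.0]
contact_force: [0.8, 0.5, -0.2]
gripper_width: 0.001
grasp_force: 0.0
cover_rib 0.55 [331.7, 102.7] [0.0016 0.0497]
tab_pad 0.95 [230.1, 193.3] [-0.0677 -0.0098]
end_stop 0.93 [331.6, 41.6] [0.0017 0.0913]
```

View pics/w5.png

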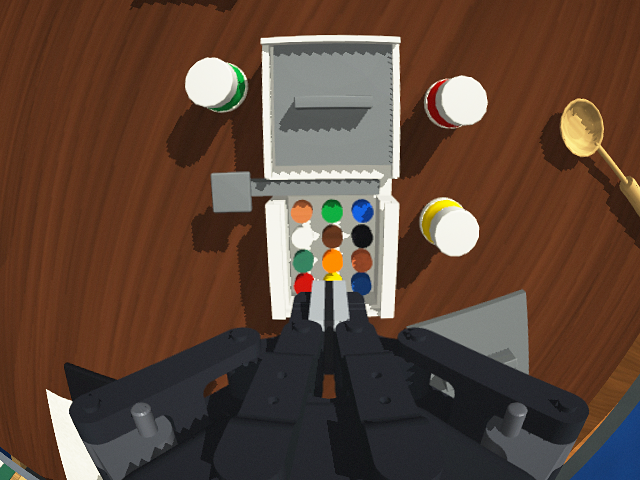

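The cover is against the end stop: rib at (333,101), stop at (331,42), 41.6 mm apart where 42 mm is expected. The tab is still down, the pans are bare and the jars are in place.

```bash
python3 -c "
from station import bot
print(bot.hand_in())"
```

```text
the job is handed in; nothing more can be done
None
```

Job handed in at about 12 s of the 40 s allowed: the snap tab is pressed fully down, the cover is pushed against the end stop, and the last picture shows the jars where they stood.

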